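Release a jammed tray through the access slot

TASK

The tray of the grey test unit is locked shut. Lift the screwdriver out of its wooden block, reach down with its shaft through the slot in the unit's top, feel lightly along the hidden ledge for the pocket that holds the spring catch, and press the catch down until the tray springs out. Then stand the screwdriver back in its block, fully home; be gentle with the unit (its catch and ledge must never take more than 20 N), and do not disturb the other things on the bench.

Things in the scene. Friction and masses are not known exactly. Their poses are not given: they have to be found in the camera images.
- unit: Grey painted steel test unit, 160 (x) x 150 (y) x 90 mm, fixed to the bench. Origin: centre of its underside; z up; its front, with the aluminium tray front in it, faces -x. Nothing on the front can be gripped.
- unit_slot (a point): Centre of the mouth of the access slot in the unit's top, level with the top face (90 mm above the bench), 35 mm behind the unit's centre. Axes as the unit's: the slot is 10 mm wide along x and 38 mm long along y; the top plate is 6 mm thick.
- unit_ledge (a point): Point 22 mm straight below the slot's centre, level with the hidden rigid flat ledge under the slot. Somewhere along the ledge is one pocket, 9 mm long in the unit's y and 14 mm in x, on the slot's centre line, its centre up to 13 mm to either side of this point along y, elsewhere every time. Only there can a tip get more than 22 mm under the top face.
- unit_catch (a point): Point 30 mm straight below the slot's centre, level with the top of the spring catch in the pocket (the catch is as far off along y as the pocket). It resists with 4 N at first, 6 N when pressed 7 mm, plus 0.6 N per 10 mm/s of speed. Pressed 7 to 8 mm (tip 37 to 38 mm under the top face) it lets the tray go; it stops hard at 12 mm.
- tray (a joint): How far the tray has come out of the unit's front, m: 0 shut, 0.045 fully out. When the catch lets go, a spring drives it out by itself to 0.045 toward the unit's -x and holds it there.
- screwdriver: Short screwdriver, 168 mm long, 70 g, standing tip down in the block: round handle 23 mm in diameter and 85 mm long (its upper half), plain round shaft 6 mm in diameter and 84 mm long with a blunt tip. Its own -y axis runs from handle to tip (straight down as it stands); the origin lies half way along, on the surface of the handle, 11.5 mm off the axis.
- screwdriver_tip (a point): The tip of the screwdriver's shaft, on its axis; the end of the handle is 168 mm from it along the axis.
- tool_block: Pale wooden block, 75 x 75 x 90 mm, fixed to the bench, with one upright hole. Origin: centre of its underside.
- block_hole (a point): Centre of the mouth of the block's hole, level with its top, 90 mm above the bench. The hole is 11 mm in diameter with a 2 mm chamfer and goes right through. With the screwdriver home the underside of its handle rests on the block and the tip is 83 mm below this point.
- tape_measure: Tape measure, 62 x 77 x 35 mm, lying loose; a bystander. Origin: centre of its underside.
- gear: Steel gear wheel, 62 mm in diameter, 20 mm thick, lying loose; a bystander. Origin: centre of its underside.
- solder_spool: Spool of solder, 60 mm in diameter, 42 mm high, standing loose; a bystander. Origin: centre of its underside.
Not all that is in view belongs to the job. Leave any red look-alike of the tool_block alone.

How it is judged (in metres and radians):
On the way, in this order (a step that is already met when the one before it is completed fails the run):
1. the screwdriver is lifted clear of its block (z of screwdriver_tip in the frame of block_hole above 0 m), for 0.1 s.
2. its tip is in the slot, at least 12 mm under the unit's top, with the tray still shut (z of screwdriver_tip in the frame of unit_slot below -0.012 m and horizontal distance between screwdriver_tip and unit_slot below 0.02 m and value of joint tray below 0.005 m), for 0.1 s.
3. the tray springs out while the tip is still in the slot (z of screwdriver_tip in the frame of unit_slot below -0.012 m and horizontal distance between screwdriver_tip and unit_slot below 0.02 m and value of joint tray above 0.03 m), for 0.1 s.
At the end, for the whole second after the job is handed in: The tray stands out by more than 30 mm; the screwdriver stands in the block's hole at rest, tip down, at least 78 mm deep (5 mm or less from home), within 8 mm of the hole's axis and 0.12 rad of upright; tape measure, gear and spool are within 20 mm of where they were (value of joint tray above 0.03 m and horizontal distance between screwdriver_tip and block_hole below 0.008 m and z of screwdriver_tip in the frame of block_hole below -0.078 m and angle between screwdriver's own y axis and vertical below 0.12 rad and linear speed of screwdriver below 0.02 m/s and distance of each of tape_measure, gear, solder_spool from where it was at the start of the episode below 0.02 m); the robot touches nothing.
It fails at once if the screwdriver presses on the unit or its catch with more than 20 N (contact force between screwdriver and unit above 20 N).
It fails at once if fingers or arm press on the unit with more than 20 N (contact force between any of the fingers, the arm and unit above 20 N).
It fails at once if a bystander is shifted by more than 30 mm (distance of any of tape_measure, gear, solder_spool from where it was at the start of the episode above 0.03 m).
It also fails if it takes over 67 s, if anything falls off the work surface, if the arm or the gripper's body presses on something with over 40 N, if the wrist force passes 120 N, or if a joint passes its speed limit or range.

ROBOT

A 6-joint arm with a two-finger parallel gripper is mounted at the origin on a cart in front of the work surface, level with it; the furniture and walls round the work are solid. World frame = base frame: x ahead of the robot, y to its left, z up, the work surface at z = 0. Lengths are in m, angles in degrees, forces in N, time in s.
With the tool pointing down it reaches from about 0.375 to 0.9 m from the base axis. Payload 3.1 kg.
Tool frame: the origin (TCP) lies on the centre line of the jaws, within the pads' length; the fingertips stand 25 mm ahead of it and the grasp point (between the pads) lies 6 mm ahead of it; z points along the fingers, y is the line along which they close (so a half turn about z gives the same grasp; the last joint's range is limited). The gripper opens to 87 mm and grips with 3 to 60 N. Pads are 19 mm wide; open, the fingers measure 117 mm over their backs; the gripper's body (75 mm by 190 mm) begins 51 mm behind the grasp point.
Start: joints at [65.632, 30.224, 82.088, -0, 67.689, -10.227], TCP at [0.153, 0.606, 0.248] pointing down, gripper open.
Joint ranges: [-176.69, 176.69], [-43.24, 126.21], [12.49, 139.97], [-82, 262], [0, 151.66], [-163.58, 163.58]. Speed limits (degrees/s): [159.86, 159.86, 180, 180, 180, 180].

INTERFACE

Orientations are given as a 3x3 rotation matrix whose columns are the frame's x, y, z axes.
In Python, from rig import read_state, capture, camera_params, hand_in gives the robot as it stands.
- The arm moves only by the tool apply_moves, never from a script. Its argument "rows" is a list of rows, each an object of numbers: "x", "y", "z": the shift along the tool's x, y, z in mm; "rx", "ry", "rz": the turn, a rotation vector about the tool's x, y, z in units of 6 degrees (1.0 is 6 degrees); "claw": the closure in counts, from 0 (fully open) to 255 (shut). A call has 1 to 10 rows; each row is the pose to reach, as a shift and turn from the pose commanded when the call began, along the tool's axes at that moment; what a row does not reach only later rows make up. A row lasts 1/8 s, in which the tool goes at most 62.5 mm and 10.7 degrees, less where a joint would pass 70% of its speed; a pose out of reach is approached as far as the arm can. A call with a gripper value outside its range is refused whole. The fingers move at their own pace and stop on an object; the grip force is fixed at half the most. Time passes only in rows, so rows that repeat a pose let the fingers close. It gives the time, the measured TCP pose, the force, the opening and the grip force at its end, in the units of the state.
- read_state(): the state, without advancing time (a new reading comes with each control period).
- capture(name): name is "side" or "top" or "wrist"; returns (picture, depth): 480x640x3 uint8, red, green, blue; 480x640 float32, m along the optical axis (not along the pixel's ray), 0 where there is no reading.
- camera_params(name): a dict with "fx", "fy", "cx", "cy" (pixels), "xyz" and "orientation" of the camera in the world. Camera axes: x right, y up, looking along -z (the intrinsics and any distortion apply to the point x, -y, -z); pixel columns grow to the right and rows downward; lengths in m; the calibration is good to about 2 mm. The wrist camera is an equidistant fisheye: a pixel r from the principal point sees the ray r / f radians off the axis. A picture is of the moment at which its call begins: read the wrist's pose just before it. camera_params takes no time and is no camera call; for the wrist camera it gives the pose at the moment of the call.
- hand_in(): hands the job in; it is judged then, once.
The state is a dict: "time_s": time; "joint_positions": joint angles; "qvel": joint speeds; "tau": joint torques, N m; "position": TCP position; "tcp_rot": TCP orientation; "force": force on the tool from outside, world axes, zero at the start; "moment": the same for the moment, N m; "opening": opening from 0.0 (shut) to 1.0 (fully open); "grasp_force": force on a finger pad.
Only numpy, scipy, OpenCV 4.12 (cv2) and the standard library are available. Lean on these libraries where they do the work, as an engineer would, in place of code of your own. Each camera call takes 0.05 s, during which the arm holds its last target. There are 200 camera calls.

## Working session

There is one attempt and no reset: what is moved stays moved. The work goes in short steps, Python scripts to look and compute and a tool call to move; the robot and the scene stay as the last step left them, time stands still between calls to the robot, and variables do not carry over. Pictures are saved under pics/ and viewed, at most 10 in all, crops included, and the job is handed in when it is done.

Besides the shell and the picture viewer there is one more tool, called after "Call:" as name(argument=value, ...), one argument or row to a line, values as JSON. apply_moves: Moves the arm, as the interface text tells. Its arguments: {"type":"object","properties":{"rows":{"type":"array"}},"required":["rows"]}

```bash
mkdir -p pics; ls
cat > h.py <<'E'
import numpy as np, cv2
from rig import read_state, capture, camera_params, hand_in
def world(cam,u,v,d,p=None):
    p=p or camera_params(cam); x=(u-p['cx'])/p['fx']*d; y=(v-p['cy'])/p['fy']*d
    return np.array(p['orientation'])@np.array([x,-y,-d])+np.array(p['xyz'])
def cloud(cam,d):
    p=camera_params(cam); v,u=np.mgrid[0:480,0:640]
    x=(u-p['cx'])/p['fx']*d; y=(v-p['cy'])/p['fy']*d
    return np.stack([x,-y,-d],-1)@np.array(p['orientation']).T+np.array(p['xyz'])
def grab(n,tag):
    im,d=capture(n); cv2.imwrite(f'pics/{tag}.png',im[...,::-1]); np.savez(f'{tag}.npz',im=im,d=d); return im,d
E
python3 - <<'E'
from h import *
for n in('top','side'):
    grab(n,n+'0'); print(n,camera_params(n))
s=read_state(); print(s)
E
```

```text
pics
top {'fx': 578.672675310358, 'fy': 578.672675310358, 'cx': 313.06637947229336, 'cy': 238.2863196623599, 'xyz': array([ 0.35377525, -0.13442874,  1.40087867]), 'orientation': array([[ 0.01244371,  0.99047115, -0.13715701],
       [-0.99985298,  0.01070696, -0.01339306],
       [-0.01179691,  0.13730351,  0.99045877]])}
side {'fx': 577.801463785982, 'fy': 577.801463785982, 'cx': 312.2689699563133, 'cy': 233.7607790654948, 'xyz': array([-0.0393725 , -1.11228109,  0.53550436]), 'orientation': array([[ 0.85523103,  0.19185333, -0.48142724],
       [-0.51819197,  0.30304058, -0.79977715],
       [-0.00754792,  0.93346596,  0.35858656]])}
{'time_s': 0.1, 'joint_positions': array([ 6.56334627e+01,  3.02731020e+01,  8.21482267e+01, -1.33701339e-03,
        6.76889898e+01, -1.02274960e+01]), 'qvel': array([-0.04453838, -0.12782264, -0.26137691,  0.03384939, -0.03112488,
       -0.01208323]), 'tau': array([-7.56963836e-04, -4.40987313e+01, -1.77150071e+01,  6.34406693e-02,
        5.34453650e-02, -4.80991196e-05]), 'position': array([0.1523995 , 0.60551402, 0.24667974]), 'tcp_rot': array([[-9.69707836e-01,  2.44266479e-01, -7.74710221e-04],
       [ 2.44267498e-01,  9.69706287e-01, -1.76282007e-03],
       [ 3.20643520e-04, -1.89865696e-03, -9.99998146e-01]]), 'force': array([ 0.38437301, -0.00726473, -0.00773302]), 'moment': array([ 0.04547519, -0.00057053,  0.03735436]), 'grasp_force': 0.0, 'opening': 0.9964108037591706}
```

View pics/top0.png

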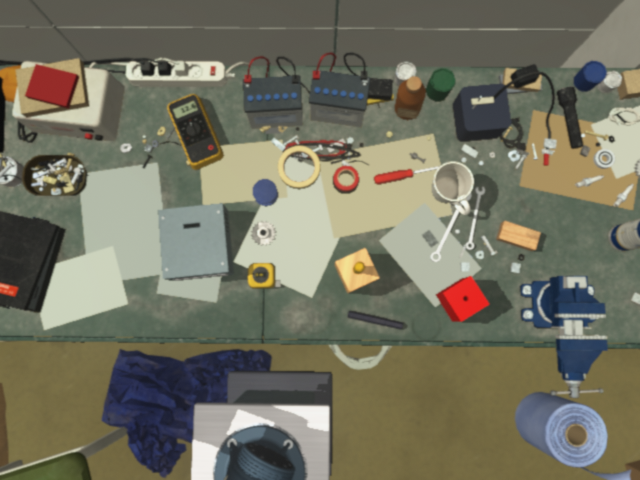

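View pics/side0.png

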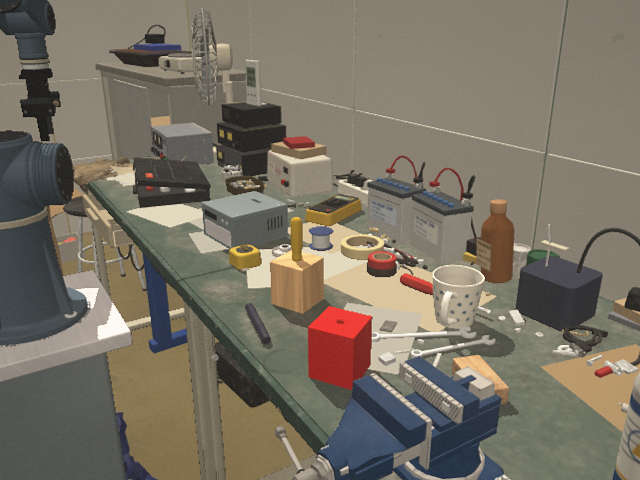

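Top view: candidates are the yellow handle at (359,267) standing in the pale block (357,270), the red look-alike block at (464,299), and the red screwdriver lying at (393,177). By the description I choose the yellow one in the pale block. The unit is at (194,241) with its slot at (192,225); the tape (262,275), gear (263,233) and spool (264,192) sit beside it.

Run:
```python
from h import *
z=np.load('top0.npz'); im,d=z['im'],z['d']; P=cloud('top',d)
a=cv2.resize(im[200:285,150:238],None,fx=4.5,fy=4.5,interpolation=cv2.INTER_CUBIC)
b=cv2.resize(im[235:303,325:393],(a.shape[0],a.shape[0]),interpolation=cv2.INTER_CUBIC)
cv2.imwrite('pics/crop1.png',np.hstack([a,b])[...,::-1])
def rect(name,u0,u1,v0,v1,zl,zh):
    m=np.zeros(d.shape,bool); m[v0:v1,u0:u1]=1; m&=(P[...,2]>zl)&(P[...,2]<zh)&(d>0)
    q=P[m]; r=cv2.minAreaRect(q[:,:2].astype(np.float32)); print(name,len(q),np.median(q,0).round(4),r)
rect('unit',150,240,195,290,.08,.1)
rect('block',325,393,240,305,.08,.1)
rect('hand',335,393,240,290,.15,.2)
rect('tape',240,280,258,295,.02,.06);rect('gear',245,282,215,250,.012,.05);rect('spool',245,282,172,210,.03,.06)
# side: handle
z=np.load('side0.npz'); im,d=z['im'],z['d']; P=cloud('side',d)
rect('handS',280,315,215,265,.1,.2);rect('blockS',260,340,240,300,.085,.095)
rect('unitS',190,300,190,250,.085,.095)
rect('mz',280,315,215,265,.165,.2)
```

```text
unit 4535 [0.525  0.1572 0.0923] ((0.5270351767539978, 0.1588241159915924), (0.16129247844219208, 0.15247462689876556), 6.832640647888184)
block 989 [ 0.4617 -0.2169  0.0924] ((0.4647648334503174, -0.21789348125457764), (0.07522901147603989, 0.07529250532388687), 25.403791427612305)
hand 99 [ 0.4629 -0.2163  0.1747] ((0.46395787596702576, -0.2168445885181427), (0.021079011261463165, 0.022994503378868103), 45.296775817871094)
tape 641 [0.4538 0.0055 0.0365] ((0.45447638630867004, 0.00570245087146759), (0.05772186443209648, 0.06326688081026077), 1.4572834968566895)
gear 395 [0.5573 0.0032 0.0161] ((0.5576095581054688, 0.0045624710619449615), (0.057816244661808014, 0.05847678706049919), 62.9810676574707)
spool 477 [0.6556 0.0013 0.0442] ((0.6557947993278503, 0.001050114631652832), (0.05833768844604492, 0.0589698925614357), 6.070793628692627)
handS 442 [ 0.4585 -0.227   0.1418] ((0.46045389771461487, -0.22268494963645935), (0.021542055532336235, 0.022877899929881096), 58.940711975097656)
blockS 633 [ 0.4552 -0.2283  0.0899] ((0.4626462161540985, -0.2202155441045761), (0.07789511978626251, 0.08053077757358551), 25.65281867980957)
unitS 1344 [0.52   0.1456 0.0901] ((0.5264469385147095, 0.15598207712173462), (0.1643512099981308, 0.1595095694065094), 6.631473064422607)
mz 83 [ 0.4595 -0.2252  0.1715] ((0.4596521258354187, -0.22144487500190735), (0.018028877675533295, 0.024359414353966713), 45.56467819213867)
```

View pics/crop1.png

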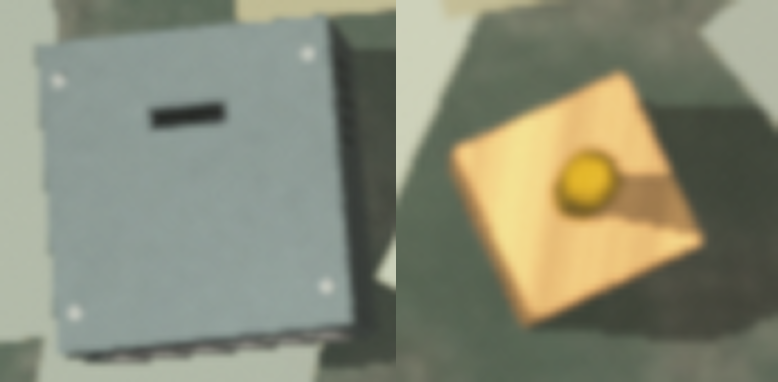

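Call:
apply_moves(
  rows=[
    {"x":-30,"y":-15,"z":-2,"rz":-0.4},
    {"x":-75,"y":-37,"z":-4,"rz":-0.8},
    {"x":-120,"y":-60,"z":-6,"rz":-1.2},
    {"x":-165,"y":-83,"z":-8,"rz":-1.7},
    {"x":-210,"y":-105,"z":-10,"rz":-2.1},
    {"x":-255,"y":-128,"z":-12,"rz":-2.6},
    {"x":-295,"y":-148,"z":-13,"rz":-3.0},
    {"x":-330,"y":-165,"z":-13,"rz":-3.3},
    {"x":-351,"y":-175,"z":-13,"rz":-3.48},
    {"x":-351,"y":-175,"z":-13,"rz":-3.48},
  ],
)

```text
validation failed for argument at $.ro...
```

```bash
cat >> h.py <<'E'
import sys
def go(x,y,z,yaw=None):
    s=read_state(); R=s['tcp_rot']; dd=R.T@(np.array([x,y,z])-s['position'])*1e3
    print('t',s['time_s'],'pos',s['position'].round(4),'F',s['force'].round(2),'M',s['moment'].round(2),'tilt',R[:,2].round(4),'yawx',np.degrees(np.arctan2(R[1,0],R[0,0])).round(2),'op',s['opening'],'gf',s['grasp_force'])
    print('tool shift mm',dd.round(2))
E
python3 - <<'E'
from h import *
go(.4635,-.2185,.26)
p=camera_params('top'); R=np.array(p['orientation'])
for u,v,n in((191.8,225.6,'slot'),(183.2,226.9,'L'),(200.2,224.1,'R')):
    r=R@np.array([(u-p['cx'])/p['fx'],-(v-p['cy'])/p['fy'],-1]); print(n,p['xyz']+r*(0.09-p['xyz'][2])/r[2])
E
```

```text
t 0.1 pos [0.1524 0.6055 0.2467] F [ 0.38 -0.01 -0.01] M [ 0.05 -0.    0.04] tilt [-8.0e-04 -1.8e-03 -1.0e+00] yawx 165.86 op 0.9964108037591706 gf 0.0
tool shift mm [-502.95 -723.09  -12.11]
slot [0.56174219 0.16256425 0.09      ]
L [0.55850705 0.18226543 0.09      ]
R [0.56543921 0.14333718 0.09      ]
```

Call:
apply_moves(
  rows=[
    {"x":-30,"y":-15,"z":-2,"rx":0,"ry":0,"rz":-0.4,"claw":0},
    {"x":-75,"y":-37,"z":-4,"rx":0,"ry":0,"rz":-0.8,"claw":0},
    {"x":-120,"y":-60,"z":-6,"rx":0,"ry":0,"rz":-1.2,"claw":0},
    {"x":-165,"y":-83,"z":-8,"rx":0,"ry":0,"rz":-1.7,"claw":0},
    {"x":-210,"y":-105,"z":-10,"rx":0,"ry":0,"rz":-2.1,"claw":0},
    {"x":-255,"y":-128,"z":-12,"rx":0,"ry":0,"rz":-2.6,"claw":0},
    {"x":-295,"y":-148,"z":-13,"rx":0,"ry":0,"rz":-3.0,"claw":0},
    {"x":-330,"y":-165,"z":-13,"rx":0,"ry":0,"rz":-3.3,"claw":0},
    {"x":-351,"y":-175,"z":-13,"rx":0,"ry":0,"rz":-3.48,"claw":0},
    {"x":-351,"y":-175,"z":-13,"rx":0,"ry":0,"rz":-3.48,"claw":0},
  ],
)

```text
time_s: 1.35
position: [0.4513, 0.3495, 0.2601]
tcp_rot: [[-0.993, -0.114, -0.001], [-0.114, 0.993, -0.0], [0.001, -0.0, -1.0]]
force: [-0.2, 0.2, 0.7]
opening: 1.002
grasp_force: 0.0
```

```bash
python3 -c "
from h import *
go(.4625,-.2195,.26)"
```

```text
t 1.35 pos [0.4513 0.3495 0.2601] F [-0.2   0.21  0.74] M [0.02 0.   0.01] tilt [-5.e-04 -3.e-04 -1.e+00] yawx -173.44 op 1.0021978728432541 gf 0.0
tool shift mm [ 5.3880e+01 -5.6656e+02  2.5000e-01]
```

Call:
apply_moves(
  rows=[
    {"x":4,"y":-40,"z":0,"rx":0,"ry":0,"rz":0,"claw":0},
    {"x":10,"y":-100,"z":0,"rx":0,"ry":0,"rz":0,"claw":0},
    {"x":16,"y":-160,"z":0,"rx":0,"ry":0,"rz":0,"claw":0},
    {"x":22,"y":-220,"z":0,"rx":0,"ry":0,"rz":0,"claw":0},
    {"x":28,"y":-280,"z":0,"rx":0,"ry":0,"rz":0,"claw":0},
    {"x":34,"y":-340,"z":0,"rx":0,"ry":0,"rz":0,"claw":0},
    {"x":40,"y":-400,"z":0,"rx":0,"ry":0,"rz":0,"claw":0},
    {"x":46,"y":-460,"z":0,"rx":0,"ry":0,"rz":0,"claw":0},
    {"x":51,"y":-520,"z":0,"rx":0,"ry":0,"rz":0,"claw":0},
    {"x":53,"y":-564,"z":0,"rx":0,"ry":0,"rz":0,"claw":0},
  ],
)

```text
time_s: 2.6
position: [0.4638, -0.2169, 0.2605]
tcp_rot: [[-0.993, -0.116, 0.0], [-0.116, 0.993, 0.001], [-0.0, 0.0, -1.0]]
force: [1.2, -0.2, 0.1]
opening: 0.999
grasp_force: 0.0
```

```bash
python3 -c "
from h import *
go(.4635,-.2175,.144)
print(camera_params('wrist'))
im,d=grab('wrist','w1')
"
```

```text
t 2.6 pos [ 0.4638 -0.2169  0.2605] F [ 1.18 -0.15  0.13] M [ 0.05 -0.03 -0.04] tilt [ 2.e-04  5.e-04 -1.e+00] yawx -173.32 op 0.9993269779355033 gf 0.0
tool shift mm [  0.38  -0.64 116.49]
{'fx': 371.64829954431775, 'fy': 371.64829954431775, 'cx': 315.16560960983605, 'cy': 239.3664543595886, 'xyz': array([ 0.39656693, -0.22496893,  0.39751669]), 'orientation': array([[-1.15584291e-01, -9.62227003e-01, -2.46494354e-01],
       [ 9.93297610e-01, -1.12058435e-01, -2.83330943e-02],
       [-3.58903232e-04, -2.48117114e-01,  9.68729977e-01]])}
```

View pics/w1.png

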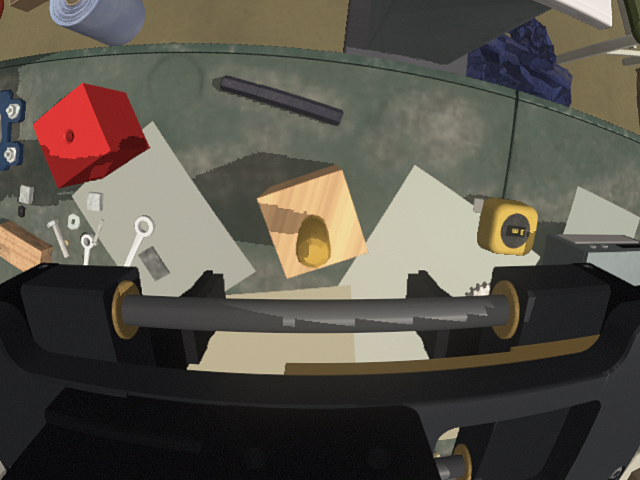

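The wrist view shows the yellow handle at (314,240), in the block and centred between the fingers (fingers at about 205 and 425).

```bash
cat >> h.py <<'E'
def wcloud(d,p):
    v,u=np.mgrid[0:480,0:640]; a=(u-p['cx']);b=(v-p['cy']); r=np.hypot(a,b)+1e-9; t=np.tan(r/p['fx'])/r
    return np.stack([a*t*d,-b*t*d,-d],-1)@np.array(p['orientation']).T+np.array(p['xyz'])
E
python3 - <<'E'
from h import *
z=np.load('w1.npz');d=z['d'];P=wcloud(d,camera_params('wrist'))
for lo,hi in((.168,.2),(.1,.168),(.085,.096)):
    m=np.zeros(d.shape,bool);m[160:280,250:380]=1;m&=(P[...,2]>lo)&(P[...,2]<hi)
    q=P[m];print(lo,len(q),np.median(q,0),cv2.minAreaRect(q[:,:2].astype(np.float32)))
E
```

```text
0.168 894 [ 0.46281703 -0.22520049  0.17392219] ((0.4639579951763153, -0.22482416033744812), (0.022097529843449593, 0.020943602547049522), 83.55409240722656)
0.1 515 [ 0.45517075 -0.22631512  0.14650479] ((0.4616135060787201, -0.22540083527565002), (0.018443366512656212, 0.022277913987636566), 6.694814205169678)
0.085 6112 [ 0.45710411 -0.22776267  0.09013934] ((0.4649488031864166, -0.2259458601474762), (0.07579062879085541, 0.07577814161777496), 24.937255859375)
```

Run:
```python
from h import *
go(.4635,-.2175,.144)
s=read_state();p=camera_params('wrist');print(p['xyz'],s['tcp_rot'].T@(p['xyz']-s['position']))
im,d=capture('wrist');go(.4635,-.2175,.144)
P=wcloud(d,p)
for lo,hi in((.168,.2),(.085,.096)):
    m=np.zeros(d.shape,bool);m[160:280,250:380]=1;m&=(P[...,2]>lo)&(P[...,2]<hi)
    q=P[m];print(lo,len(q),np.median(q,0),cv2.minAreaRect(q[:,:2].astype(np.float32)))
    vv,uu=np.nonzero(m);print(np.median(uu),np.median(vv))
```

```text
t 2.65 pos [ 0.4654 -0.2225  0.2608] F [ 2.3  -4.08  0.17] M [-0.13 -0.05  0.07] tilt [ 0.0028 -0.0058 -1.    ] yawx -173.42 op 0.9986478186148103 gf 0.0
tool shift mm [  1.52   5.92 116.75]
[ 0.39778271 -0.22959649  0.3976723 ] [ 6.76476475e-02 -1.02254057e-04 -1.37036119e-01]
t 2.7 pos [ 0.4649 -0.2193  0.2606] F [0.1  0.41 0.59] M [ 0.06  0.02 -0.  ] tilt [ 0.0019 -0.0023 -1.    ] yawx -173.49 op 0.999592964650428 gf 0.0
tool shift mm [  1.37   2.25 116.58]
0.168 881 [ 0.46104111 -0.21917443  0.17366815] ((0.46229180693626404, -0.21904709935188293), (0.021591821685433388, 0.021411573514342308), 16.674121856689453)
323.0 249.0
0.085 6137 [ 0.45522843 -0.2221705   0.08983677] ((0.463012158870697, -0.21920746564865112), (0.07613193243741989, 0.07600012421607971), 25.027318954467773)
320.0 215.0
```

Call:
apply_moves(
  rows=[
    {"x":0,"y":0,"z":0,"rx":0,"ry":0,"rz":0,"claw":0},
    {"x":0,"y":0,"z":10,"rx":0,"ry":0,"rz":0,"claw":0},
    {"x":0,"y":0,"z":30,"rx":0,"ry":0,"rz":0,"claw":0},
    {"x":0,"y":0,"z":48,"rx":0,"ry":0,"rz":0,"claw":0},
    {"x":0,"y":0,"z":58,"rx":0,"ry":0,"rz":0,"claw":0},
    {"x":0,"y":0,"z":60,"rx":0,"ry":0,"rz":0,"claw":0},
    {"x":0,"y":0,"z":60,"rx":0,"ry":0,"rz":0,"claw":0},
    {"x":0,"y":0,"z":60,"rx":0,"ry":0,"rz":0,"claw":0},
  ],
)

```text
time_s: 3.7
position: [0.4642, -0.2159, 0.2011]
tcp_rot: [[-0.993, -0.118, 0.001], [-0.118, 0.993, -0.001], [-0.001, -0.001, -1.0]]
force: [-1.2, -1.1, -1.3]
opening: 0.997
grasp_force: 0.0
```

Run:
```python
from h import *
go(.4635,-.2175,.144)
p=camera_params('wrist')
im,d=capture('wrist')
P=wcloud(d,p)
for lo,hi in((.168,.2),(.085,.096)):
    m=np.zeros(d.shape,bool);m[100:330,200:430]=1;m&=(P[...,2]>lo)&(P[...,2]<hi)
    m&=np.hypot(P[...,0]-.463,P[...,1]+.218)<.05
    q=P[m];r=cv2.minAreaRect(q[:,:2].astype(np.float32));print(lo,len(q),np.median(q,0),r)
    if lo>.1: go(*r[0],.144)
```

```text
t 3.7 pos [ 0.4642 -0.2159  0.2011] F [-1.22 -1.06 -1.25] M [ 0.02 -0.01 -0.01] tilt [ 1.1e-03 -9.0e-04 -1.0e+00] yawx -173.25 op 0.9965998671290008 gf 0.0
tool shift mm [ 0.93 -1.46 57.13]
0.168 2292 [ 0.45951125 -0.22023176  0.17491516] ((0.46046093106269836, -0.21847978234291077), (0.01864735037088394, 0.09825946390628815), 4.103690147399902)
t 3.75 pos [ 0.4641 -0.216   0.2012] F [ 0.26 -0.56  0.44] M [0.03 0.01 0.05] tilt [ 1.1e-03 -9.0e-04 -1.0e+00] yawx -173.26 op 1.0028988965641326 gf 0.0
tool shift mm [ 4.   -2.01 57.15]
0.085 8622 [ 0.453499   -0.2192296   0.08983877] ((0.46306243538856506, -0.21929699182510376), (0.07586872577667236, 0.07576985657215118), 25.423110961914062)
```

Call:
apply_moves(
  rows=[
    {"x":1,"y":-2.5,"z":8,"rx":0,"ry":0,"rz":0,"claw":0},
    {"x":1,"y":-2.5,"z":22,"rx":0,"ry":0,"rz":0,"claw":0},
    {"x":1,"y":-2.5,"z":38,"rx":0,"ry":0,"rz":0,"claw":0},
    {"x":1,"y":-2.5,"z":50,"rx":0,"ry":0,"rz":0,"claw":0},
    {"x":1,"y":-2.5,"z":56,"rx":0,"ry":0,"rz":0,"claw":0},
    {"x":1,"y":-2.5,"z":57,"rx":0,"ry":0,"rz":0,"claw":60},
    {"x":1,"y":-2.5,"z":57,"rx":0,"ry":0,"rz":0,"claw":120},
    {"x":1,"y":-2.5,"z":57,"rx":0,"ry":0,"rz":0,"claw":160},
    {"x":1,"y":-2.5,"z":57,"rx":0,"ry":0,"rz":0,"claw":255},
    {"x":1,"y":-2.5,"z":57,"rx":0,"ry":0,"rz":0,"claw":255},
  ],
)

```text
time_s: 5.0
position: [0.4632, -0.2184, 0.1438]
tcp_rot: [[-0.993, -0.117, 0.0], [-0.117, 0.993, -0.0], [-0.0, -0.0, -1.0]]
force: [-0.1, 1.0, -0.0]
opening: 0.521
grasp_force: 0.0
```

Call:
apply_moves(
  rows=[
    {"x":0,"y":0,"z":0,"rx":0,"ry":0,"rz":0,"claw":255},
    {"x":0,"y":0,"z":0,"rx":0,"ry":0,"rz":0,"claw":255},
    {"x":0,"y":0,"z":0,"rx":0,"ry":0,"rz":0,"claw":255},
  ],
)

```text
time_s: 5.38
position: [0.4631, -0.2183, 0.1436]
tcp_rot: [[-0.993, -0.117, -0.0], [-0.117, 0.993, 0.0], [0.0, 0.0, -1.0]]
force: [0.4, 0.1, 0.2]
opening: 0.253
grasp_force: 30.0
```

```bash
python3 -c "
from h import *
go(.4635,-.2175,.144)"
```

```text
t 5.375 pos [ 0.4631 -0.2183  0.1436] F [0.37 0.15 0.24] M [0.07 0.05 0.01] tilt [-0.e+00  1.e-04 -1.e+00] yawx -173.26 op 0.2530396698224584 gf 30.00003041828677
tool shift mm [-0.48  0.74 -0.43]
```

Call:
apply_moves(
  rows=[
    {"x":0,"y":0,"z":-6,"rx":0,"ry":0,"rz":0,"claw":255},
    {"x":0,"y":0,"z":-20,"rx":0,"ry":0,"rz":0,"claw":255},
    {"x":0,"y":0,"z":-40,"rx":0,"ry":0,"rz":0,"claw":255},
    {"x":0,"y":0,"z":-62,"rx":0,"ry":0,"rz":0,"claw":255},
    {"x":0,"y":0,"z":-84,"rx":0,"ry":0,"rz":0,"claw":255},
    {"x":0,"y":0,"z":-104,"rx":0,"ry":0,"rz":0,"claw":255},
    {"x":0,"y":0,"z":-116,"rx":0,"ry":0,"rz":0,"claw":255},
    {"x":0,"y":0,"z":-122,"rx":0,"ry":0,"rz":0,"claw":255},
    {"x":0,"y":0,"z":-122,"rx":0,"ry":0,"rz":0,"claw":255},
  ],
)

```text
time_s: 6.5
position: [0.4631, -0.2183, 0.2657]
tcp_rot: [[-0.993, -0.117, 0.0], [-0.117, 0.993, -0.0], [-0.0, -0.0, -1.0]]
force: [-0.7, 0.4, -1.5]
opening: 0.252
grasp_force: 30.0
```

```bash
python3 -c "
from h import *
go(.5617,.1623,.2656)"
```

```text
t 6.5 pos [ 0.4631 -0.2183  0.2657] F [-0.69  0.38 -1.55] M [ 0.02 -0.02  0.02] tilt [ 2.e-04 -2.e-04 -1.e+00] yawx -173.26 op 0.2517272769246516 gf 29.999878851267567
tool shift mm [-1.4260e+02  3.6638e+02  7.0000e-02]
```

Call:
apply_moves(
  rows=[
    {"x":-5,"y":12,"z":0,"rx":0,"ry":0,"rz":0,"claw":255},
    {"x":-18,"y":45,"z":0,"rx":0,"ry":0,"rz":0,"claw":255},
    {"x":-35,"y":90,"z":0,"rx":0,"ry":0,"rz":0,"claw":255},
    {"x":-54,"y":138,"z":0,"rx":0,"ry":0,"rz":0,"claw":255},
    {"x":-73,"y":188,"z":0,"rx":0,"ry":0,"rz":0,"claw":255},
    {"x":-92,"y":238,"z":0,"rx":0,"ry":0,"rz":0,"claw":255},
    {"x":-110,"y":284,"z":0,"rx":0,"ry":0,"rz":0,"claw":255},
    {"x":-126,"y":324,"z":0,"rx":0,"ry":0,"rz":0,"claw":255},
    {"x":-137,"y":351,"z":0,"rx":0,"ry":0,"rz":0,"claw":255},
    {"x":-142,"y":363,"z":0,"rx":0,"ry":0,"rz":0,"claw":255},
  ],
)

```text
time_s: 7.75
position: [0.5609, 0.161, 0.2646]
tcp_rot: [[-0.993, -0.12, -0.002], [-0.12, 0.993, 0.0], [0.002, 0.0, -1.0]]
force: [0.2, 0.2, -0.9]
opening: 0.248
grasp_force: 30.0
```

Call:
apply_moves(
  rows=[
    {"x":0,"y":3,"z":5,"rx":0,"ry":0,"rz":0,"claw":255},
    {"x":0,"y":3,"z":15,"rx":0,"ry":0,"rz":0,"claw":255},
    {"x":0,"y":3,"z":20,"rx":0,"ry":0,"rz":0,"claw":255},
    {"x":0,"y":3,"z":20,"rx":0,"ry":0,"rz":0,"claw":255},
    {"x":0,"y":3,"z":20,"rx":0,"ry":0,"rz":0,"claw":255},
  ],
)

```text
time_s: 8.38
position: [0.5614, 0.1613, 0.2457]
tcp_rot: [[-0.993, -0.117, 0.0], [-0.117, 0.993, -0.0], [-0.0, -0.0, -1.0]]
force: [-0.5, 0.6, -0.6]
opening: 0.254
grasp_force: 30.0
```

Run:
```python
from h import *
go(.5617,.1623,.2656)
p=camera_params('wrist'); im,d=grab('wrist','w2')
s2,_=grab('side','s2')
np.save('w2p.npy',p,allow_pickle=True)
a=cv2.resize(im[150:330,220:420],None,fx=2.5,fy=2.5,interpolation=cv2.INTER_CUBIC)
c=camera_params('side');R=np.array(c['orientation'])
q=R.T@(np.array([.5617,.1623,.11])-c['xyz']);u=c['cx']+c['fx']*q[0]/-q[2];v=c['cy']-c['fy']*q[1]/-q[2];print('side px',u,v)
u,v=int(u),int(v); b=cv2.resize(s2[v-45:v+45,u-35:u+35],(350,450),interpolation=cv2.INTER_CUBIC); print(u-35,v-45)
cv2.imwrite('pics/crop2.png',np.hstack([a,b[:450]])[:600,:][...,::-1])
```

```text
t 8.375 pos [0.5614 0.1613 0.2457] F [-0.5   0.56 -0.6 ] M [0.04 0.03 0.  ] tilt [ 3.e-04 -0.e+00 -1.e+00] yawx -173.31 op 0.25420219499727575 gf 29.99986581151461
tool shift mm [ -0.44   0.95 -19.89]
side px 255.64464239852725 192.49211446539596
220 147
```

```bash
python3 -c "
import cv2;i=cv2.imread('pics/crop2.png');print(i.shape);cv2.imwrite('pics/crop2b.png',cv2.resize(i,(800,int(i.shape[0]*800/i.shape[1]))))"
```

```text
(450, 850, 3)
```

View pics/crop2b.png

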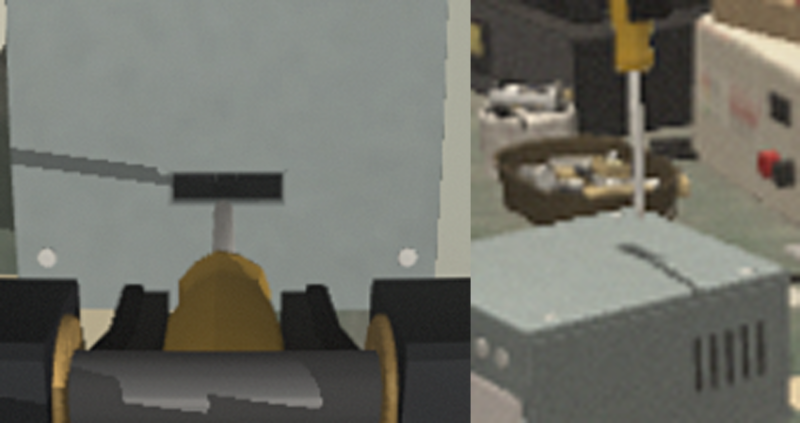

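Left (wrist): the slot spans crop (173,173)-(283,202) and the shaft tip is at (223,204). Right (side): the tip is at crop (640,213), about 20 mm above the top plate.

Run:
```python
from h import *
p=np.load('w2p.npy',allow_pickle=True).item();k=2.5*800/850
def hit(X,Y,z):
    a=220+X/k-p['cx'];b=150+Y/k-p['cy'];r=np.hypot(a,b);t=np.tan(r/p['fx'])/r
    w=np.array(p['orientation'])@np.array([a*t,-b*t,-1]);return p['xyz']+w*(z-p['xyz'][2])/w[2]
for n,X,Y,z in(('slot',228,187.5,.09),('sl',173,187,.09),('sr',283,187,.09),('front',228,173,.09),('back',228,202,.09),('tip',223,203,.109)):print(n,hit(X,Y,z).round(4))
c=camera_params('side')
r=np.array(c['orientation'])@np.array([(256-c['cx'])/c['fx'],-(192.3-c['cy'])/c['fy'],-1])
print('side ray at z=.109',c['xyz']+r*(.109-c['xyz'][2])/r[2])
```

```text
slot [0.5605 0.1622 0.09  ]
sl [0.5625 0.1434 0.09  ]
sr [0.5581 0.1809 0.09  ]
front [0.5554 0.1616 0.09  ]
back [0.5656 0.1628 0.09  ]
tip [0.5615 0.1606 0.109 ]
side ray at z=.109 [0.56461066 0.16631873 0.109     ]
```

Call:
apply_moves(
  rows=[
    {"x":0.8,"y":1.5,"z":0,"rx":0,"ry":0,"rz":0,"claw":255},
    {"x":0.8,"y":1.5,"z":4,"rx":0,"ry":0,"rz":0,"claw":255},
    {"x":0.8,"y":1.5,"z":10,"rx":0,"ry":0,"rz":0,"claw":255},
    {"x":0.8,"y":1.5,"z":14,"rx":0,"ry":0,"rz":0,"claw":255},
    {"x":0.8,"y":1.5,"z":18,"rx":0,"ry":0,"rz":0,"claw":255},
    {"x":0.8,"y":1.5,"z":21,"rx":0,"ry":0,"rz":0,"claw":255},
    {"x":0.8,"y":1.5,"z":24,"rx":0,"ry":0,"rz":0,"claw":255},
    {"x":0.8,"y":1.5,"z":24,"rx":0,"ry":0,"rz":0,"claw":255},
  ],
)

```text
time_s: 9.48
position: [0.5601, 0.1632, 0.2213]
tcp_rot: [[-0.993, -0.117, -0.0], [-0.117, 0.993, -0.0], [0.0, 0.0, -1.0]]
force: [-0.4, -1.1, -0.8]
opening: 0.253
grasp_force: 30.0
```

```bash
python3 -c "
from h import *
go(.5605,.1622,.2077)"
```

```text
t 9.475 pos [0.5601 0.1632 0.2213] F [-0.4  -1.09 -0.78] M [ 0.06  0.02 -0.03] tilt [-4.e-04 -0.e+00 -1.e+00] yawx -173.27 op 0.25278783719718506 gf 29.99992750450474
tool shift mm [-0.28 -1.   13.6 ]
```

Call:
apply_moves(
  rows=[
    {"x":0,"y":0,"z":3,"rx":0,"ry":0,"rz":0,"claw":255},
    {"x":0,"y":0,"z":7,"rx":0,"ry":0,"rz":0,"claw":255},
    {"x":0,"y":0,"z":11,"rx":0,"ry":0,"rz":0,"claw":255},
    {"x":0,"y":0,"z":13,"rx":0,"ry":0,"rz":0,"claw":255},
    {"x":0,"y":0,"z":14,"rx":0,"ry":0,"rz":0,"claw":255},
    {"x":0,"y":0,"z":14,"rx":0,"ry":0,"rz":0,"claw":255},
  ],
)

```text
time_s: 10.22
position: [0.5602, 0.1632, 0.2075]
tcp_rot: [[-0.993, -0.117, -0.0], [-0.117, 0.993, -0.0], [0.0, -0.0, -1.0]]
force: [0.6, 0.2, -1.3]
opening: 0.252
grasp_force: 30.0
```

Call:
apply_moves(
  rows=[
    {"x":0,"y":0,"z":1,"rx":0,"ry":0,"rz":0,"claw":255},
    {"x":0,"y":0,"z":2,"rx":0,"ry":0,"rz":0,"claw":255},
    {"x":0,"y":0,"z":2.5,"rx":0,"ry":0,"rz":0,"claw":255},
    {"x":0,"y":0,"z":2.5,"rx":0,"ry":0,"rz":0,"claw":255},
  ],
)

```text
time_s: 10.72
position: [0.5602, 0.1632, 0.205]
tcp_rot: [[-0.993, -0.117, -0.0], [-0.117, 0.993, -0.0], [0.0, 0.0, -1.0]]
force: [-0.0, -0.4, -0.8]
opening: 0.257
grasp_force: 30.0
```

Tip at about 0.0684, no contact yet. I'll go down in small steps.

Call:
apply_moves(
  rows=[
    {"x":0,"y":0,"z":0.5,"rx":0,"ry":0,"rz":0,"claw":255},
    {"x":0,"y":0,"z":1,"rx":0,"ry":0,"rz":0,"claw":255},
    {"x":0,"y":0,"z":1,"rx":0,"ry":0,"rz":0,"claw":255},
  ],
)

```text
time_s: 11.1
position: [0.5602, 0.1632, 0.204]
tcp_rot: [[-0.993, -0.117, -0.0], [-0.117, 0.993, -0.0], [0.0, -0.0, -1.0]]
force: [-0.5, 0.2, -0.9]
opening: 0.252
grasp_force: 30.0
```

Call:
apply_moves(
  rows=[
    {"x":0,"y":0,"z":0.5,"rx":0,"ry":0,"rz":0,"claw":255},
    {"x":0,"y":0,"z":1,"rx":0,"ry":0,"rz":0,"claw":255},
    {"x":0,"y":0,"z":1,"rx":0,"ry":0,"rz":0,"claw":255},
  ],
)

```text
time_s: 11.48
position: [0.5602, 0.1632, 0.203]
tcp_rot: [[-0.993, -0.117, -0.0], [-0.117, 0.993, -0.0], [0.0, -0.0, -1.0]]
force: [-0.5, -0.3, -0.9]
opening: 0.251
grasp_force: 30.0
```

Call:
apply_moves(
  rows=[
    {"x":0,"y":0,"z":0.5,"rx":0,"ry":0,"rz":0,"claw":255},
    {"x":0,"y":0,"z":1,"rx":0,"ry":0,"rz":0,"claw":255},
    {"x":0,"y":0,"z":1,"rx":0,"ry":0,"rz":0,"claw":255},
  ],
)

```text
time_s: 11.85
position: [0.5602, 0.1632, 0.202]
tcp_rot: [[-0.993, -0.117, -0.0], [-0.117, 0.993, -0.0], [0.0, 0.0, -1.0]]
force: [-0.2, -0.6, 0.5]
opening: 0.254
grasp_force: 30.0
```

Call:
apply_moves(
  rows=[
    {"x":0,"y":0,"z":0.5,"rx":0,"ry":0,"rz":0,"claw":255},
    {"x":0,"y":0,"z":1,"rx":0,"ry":0,"rz":0,"claw":255},
    {"x":0,"y":0,"z":1,"rx":0,"ry":0,"rz":0,"claw":255},
  ],
)

```text
time_s: 12.22
position: [0.5601, 0.1632, 0.201]
tcp_rot: [[-0.993, -0.117, -0.0], [-0.117, 0.993, -0.0], [0.0, 0.0, -1.0]]
force: [1.0, -0.1, -0.7]
opening: 0.253
grasp_force: 30.0
```

Call:
apply_moves(
  rows=[
    {"x":0,"y":0,"z":0.5,"rx":0,"ry":0,"rz":0,"claw":255},
    {"x":0,"y":0,"z":1,"rx":0,"ry":0,"rz":0,"claw":255},
    {"x":0,"y":0,"z":1,"rx":0,"ry":0,"rz":0,"claw":255},
  ],
)

```text
time_s: 12.6
position: [0.5602, 0.1632, 0.2]
tcp_rot: [[-0.993, -0.117, -0.0], [-0.117, 0.993, -0.0], [0.0, -0.0, -1.0]]
force: [-0.0, -0.1, -0.7]
opening: 0.251
grasp_force: 30.0
```

Call:
apply_moves(
  rows=[
    {"x":0,"y":0,"z":0.5,"rx":0,"ry":0,"rz":0,"claw":255},
    {"x":0,"y":0,"z":1,"rx":0,"ry":0,"rz":0,"claw":255},
    {"x":0,"y":0,"z":1.5,"rx":0,"ry":0,"rz":0,"claw":255},
    {"x":0,"y":0,"z":1.5,"rx":0,"ry":0,"rz":0,"claw":255},
  ],
)

```text
time_s: 13.1
position: [0.5602, 0.1632, 0.1985]
tcp_rot: [[-0.993, -0.117, -0.0], [-0.117, 0.993, -0.0], [0.0, -0.0, -1.0]]
force: [0.9, -0.3, -0.5]
opening: 0.254
grasp_force: 30.0
```

Call:
apply_moves(
  rows=[
    {"x":0,"y":0,"z":0.5,"rx":0,"ry":0,"rz":0,"claw":255},
    {"x":0,"y":0,"z":1,"rx":0,"ry":0,"rz":0,"claw":255},
    {"x":0,"y":0,"z":1.5,"rx":0,"ry":0,"rz":0,"claw":255},
    {"x":0,"y":0,"z":1.5,"rx":0,"ry":0,"rz":0,"claw":255},
  ],
)

```text
time_s: 13.6
position: [0.5602, 0.1632, 0.1972]
tcp_rot: [[-0.993, -0.117, 0.0], [-0.117, 0.993, -0.0], [-0.0, -0.0, -1.0]]
force: [-0.2, -1.1, 0.3]
opening: 0.252
grasp_force: 30.0
```

Call:
apply_moves(
  rows=[
    {"x":0,"y":0,"z":0.5,"rx":0,"ry":0,"rz":0,"claw":255},
    {"x":0,"y":0,"z":1,"rx":0,"ry":0,"rz":0,"claw":255},
    {"x":0,"y":0,"z":1,"rx":0,"ry":0,"rz":0,"claw":255},
    {"x":0,"y":0,"z":1,"rx":0,"ry":0,"rz":0,"claw":255},
  ],
)

```text
time_s: 14.1
position: [0.5604, 0.1633, 0.1967]
tcp_rot: [[-0.993, -0.117, 0.001], [-0.117, 0.993, 0.0], [-0.001, -0.0, -1.0]]
force: [-1.3, 0.4, 4.8]
opening: 0.252
grasp_force: 30.0
```

Contact came at the nominal catch height (30 mm), so the tip dropped straight into the pocket. I'll press on in small steps and watch the force.

Call:
apply_moves(
  rows=[
    {"x":0,"y":0,"z":0.5,"rx":0,"ry":0,"rz":0,"claw":255},
    {"x":0,"y":0,"z":0.8,"rx":0,"ry":0,"rz":0,"claw":255},
    {"x":0,"y":0,"z":0.8,"rx":0,"ry":0,"rz":0,"claw":255},
  ],
)

```text
time_s: 14.48
position: [0.5605, 0.1633, 0.1959]
tcp_rot: [[-0.993, -0.117, 0.001], [-0.117, 0.993, 0.0], [-0.001, -0.0, -1.0]]
force: [-0.4, 0.5, 5.4]
opening: 0.253
grasp_force: 30.0
```

```bash
python3 -c "
from h import *
go(.5602,.1632,.1890)"
```

```text
t 14.475 pos [0.5605 0.1633 0.1959] F [-0.43  0.46  5.41] M [0.02 0.3  0.01] tilt [ 9.e-04  1.e-04 -1.e+00] yawx -173.26 op 0.25327619214099933 gf 30.00043040696255
tool shift mm [ 0.28 -0.03  6.93]
```

Call:
apply_moves(
  rows=[
    {"x":0,"y":0,"z":0.8,"rx":0,"ry":0,"rz":0,"claw":255},
    {"x":0,"y":0,"z":1.6,"rx":0,"ry":0,"rz":0,"claw":255},
    {"x":0,"y":0,"z":2.5,"rx":0,"ry":0,"rz":0,"claw":255},
    {"x":0,"y":0,"z":2.5,"rx":0,"ry":0,"rz":0,"claw":255},
  ],
)

```text
time_s: 14.98
position: [0.5605, 0.1632, 0.1935]
tcp_rot: [[-0.993, -0.117, 0.001], [-0.117, 0.993, 0.0], [-0.001, -0.0, -1.0]]
force: [-0.4, -0.8, 5.3]
opening: 0.251
grasp_force: 30.0
```

Call:
apply_moves(
  rows=[
    {"x":0,"y":0,"z":0.8,"rx":0,"ry":0,"rz":0,"claw":255},
    {"x":0,"y":0,"z":1.6,"rx":0,"ry":0,"rz":0,"claw":255},
    {"x":0,"y":0,"z":2,"rx":0,"ry":0,"rz":0,"claw":255},
    {"x":0,"y":0,"z":2,"rx":0,"ry":0,"rz":0,"claw":255},
  ],
)

```text
time_s: 15.48
position: [0.5605, 0.1633, 0.1916]
tcp_rot: [[-0.993, -0.117, 0.001], [-0.117, 0.993, 0.0], [-0.001, -0.0, -1.0]]
force: [-1.3, -0.2, 6.0]
opening: 0.256
grasp_force: 30.0
```

Call:
apply_moves(
  rows=[
    {"x":0,"y":0,"z":0.8,"rx":0,"ry":0,"rz":0,"claw":255},
    {"x":0,"y":0,"z":1.6,"rx":0,"ry":0,"rz":0,"claw":255},
    {"x":0,"y":0,"z":2,"rx":0,"ry":0,"rz":0,"claw":255},
    {"x":0,"y":0,"z":2,"rx":0,"ry":0,"rz":0,"claw":255},
  ],
)

```text
time_s: 15.98
position: [0.5605, 0.1632, 0.1891]
tcp_rot: [[-0.993, -0.117, 0.001], [-0.117, 0.993, 0.0], [-0.001, -0.0, -1.0]]
force: [-0.7, -0.2, 4.5]
opening: 0.254
grasp_force: 30.0
```

Run:
```python
from h import *
go(.5602,.1632,.1890)
im,_=grab('top','t3'); cv2.imwrite('pics/t3c.png',cv2.resize(im[180:310,130:300],None,fx=3,fy=3)[...,::-1])
s,_=grab('side','s3')
a=np.load('top0.npz')['im'].astype(int);b=im.astype(int)
print(np.abs(a-b)[275:310,155:235].sum(-1).mean())
```

```text
t 15.975 pos [0.5605 0.1632 0.1891] F [-0.74 -0.23  4.54] M [ 0.02  0.21 -0.06] tilt [ 8.e-04  1.e-04 -1.e+00] yawx -173.26 op 0.2542844417534 gf 30.000429336960224
tool shift mm [ 0.28 -0.01  0.09]
90.11
```

View pics/t3c.png

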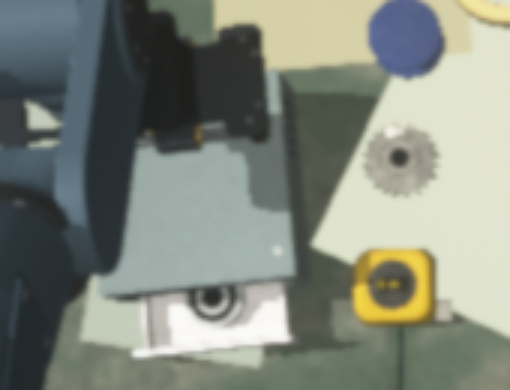

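The tray is out: white drawer at crop (215,320). Now I lift straight up and go back.

Call:
apply_moves(
  rows=[
    {"x":0,"y":0,"z":0,"rx":0,"ry":0,"rz":0,"claw":255},
    {"x":0,"y":0,"z":-4,"rx":0,"ry":0,"rz":0,"claw":255},
    {"x":0,"y":0,"z":-12,"rx":0,"ry":0,"rz":0,"claw":255},
    {"x":0,"y":0,"z":-24,"rx":0,"ry":0,"rz":0,"claw":255},
    {"x":0,"y":0,"z":-38,"rx":0,"ry":0,"rz":0,"claw":255},
    {"x":0,"y":0,"z":-52,"rx":0,"ry":0,"rz":0,"claw":255},
    {"x":0,"y":0,"z":-65,"rx":0,"ry":0,"rz":0,"claw":255},
    {"x":0,"y":0,"z":-74,"rx":0,"ry":0,"rz":0,"claw":255},
    {"x":0,"y":0,"z":-78,"rx":0,"ry":0,"rz":0,"claw":255},
    {"x":0,"y":0,"z":-78,"rx":0,"ry":0,"rz":0,"claw":255},
  ],
)

```text
time_s: 17.32
position: [0.5602, 0.1632, 0.2669]
tcp_rot: [[-0.993, -0.117, 0.0], [-0.117, 0.993, 0.0], [-0.0, 0.0, -1.0]]
force: [-0.5, -0.1, -1.4]
opening: 0.257
grasp_force: 30.0
```

```bash
python3 -c "
from h import *
go(.4631,-.2183,.2657)"
```

```text
t 17.325 pos [0.5602 0.1632 0.2669] F [-0.52 -0.11 -1.42] M [ 0.   -0.   -0.04] tilt [ 1.e-04  0.e+00 -1.e+00] yawx -173.26 op 0.2571186095606236 gf 30.000010576532077
tool shift mm [ 141.19 -367.49    1.15]
```

Call:
apply_moves(
  rows=[
    {"x":5,"y":-12,"z":0,"rx":0,"ry":0,"rz":0,"claw":255},
    {"x":18,"y":-45,"z":0,"rx":0,"ry":0,"rz":0,"claw":255},
    {"x":35,"y":-90,"z":0,"rx":0,"ry":0,"rz":0,"claw":255},
    {"x":53,"y":-138,"z":0,"rx":0,"ry":0,"rz":0,"claw":255},
    {"x":72,"y":-188,"z":0,"rx":0,"ry":0,"rz":0,"claw":255},
    {"x":91,"y":-238,"z":0,"rx":0,"ry":0,"rz":0,"claw":255},
    {"x":109,"y":-284,"z":0,"rx":0,"ry":0,"rz":0,"claw":255},
    {"x":125,"y":-324,"z":0,"rx":0,"ry":0,"rz":0,"claw":255},
    {"x":136,"y":-353,"z":0,"rx":0,"ry":0,"rz":0,"claw":255},
    {"x":141,"y":-367.5,"z":0,"rx":0,"ry":0,"rz":0,"claw":255},
  ],
)

```text
time_s: 18.58
position: [0.4622, -0.22, 0.2664]
tcp_rot: [[-0.993, -0.115, -0.001], [-0.115, 0.993, 0.0], [0.001, 0.001, -1.0]]
force: [-0.2, 0.9, -1.5]
opening: 0.256
grasp_force: 30.0
```

Call:
apply_moves(
  rows=[
    {"x":0,"y":0,"z":4,"rx":0,"ry":0,"rz":0,"claw":255},
    {"x":0,"y":0,"z":14,"rx":0,"ry":0,"rz":0,"claw":255},
    {"x":0,"y":0,"z":22,"rx":0,"ry":0,"rz":0,"claw":255},
    {"x":0,"y":0,"z":25,"rx":0,"ry":0,"rz":0,"claw":255},
    {"x":0,"y":0,"z":25,"rx":0,"ry":0,"rz":0,"claw":255},
    {"x":0,"y":0,"z":25,"rx":0,"ry":0,"rz":0,"claw":255},
  ],
)

```text
time_s: 19.32
position: [0.4636, -0.2182, 0.242]
tcp_rot: [[-0.993, -0.118, 0.0], [-0.118, 0.993, -0.0], [-0.0, -0.0, -1.0]]
force: [0.2, -0.0, -0.7]
opening: 0.254
grasp_force: 30.0
```

Run:
```python
from h import *
go(.4631,-.2183,.2276)
im,_=capture('wrist'); cv2.imwrite('pics/w4.png',cv2.resize(im[130:330,210:430],None,fx=3,fy=3,interpolation=cv2.INTER_CUBIC)[...,::-1])
```

```text
t 19.325 pos [ 0.4636 -0.2182  0.242 ] F [ 0.2  -0.02 -0.73] M [ 0.01 -0.    0.05] tilt [ 5.e-04 -3.e-04 -1.e+00] yawx -173.24 op 0.2544393100375426 gf 29.99990291780705
tool shift mm [ 5.000e-01 -1.000e-02  1.435e+01]
```

View pics/w4.png

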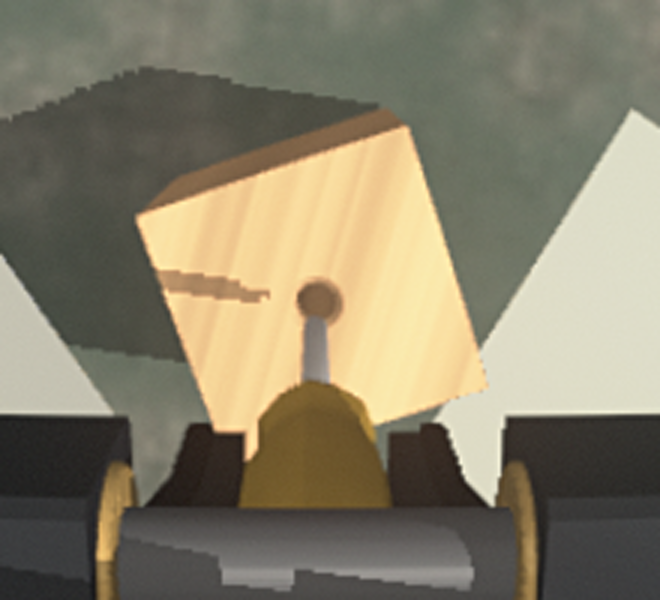

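The hole is at crop (320,300) and the shaft tip at (315,318), directly above it. I lower it in.

Call:
apply_moves(
  rows=[
    {"x":0.4,"y":0,"z":4,"rx":0,"ry":0,"rz":0,"claw":255},
    {"x":0.4,"y":0,"z":10,"rx":0,"ry":0,"rz":0,"claw":255},
    {"x":0.4,"y":0,"z":15,"rx":0,"ry":0,"rz":0,"claw":255},
    {"x":0.4,"y":0,"z":20,"rx":0,"ry":0,"rz":0,"claw":255},
    {"x":0.4,"y":0,"z":24,"rx":0,"ry":0,"rz":0,"claw":255},
    {"x":0.4,"y":0,"z":24,"rx":0,"ry":0,"rz":0,"claw":255},
  ],
)

```text
time_s: 20.12
position: [0.4627, -0.2182, 0.2173]
tcp_rot: [[-0.993, -0.117, -0.001], [-0.117, 0.993, 0.001], [0.001, 0.001, -1.0]]
force: [-0.4, -1.1, -1.1]
opening: 0.25
grasp_force: 30.0
```

Call:
apply_moves(
  rows=[
    {"x":0,"y":0,"z":5,"rx":0,"ry":0,"rz":0,"claw":255},
    {"x":0,"y":0,"z":14,"rx":0,"ry":0,"rz":0,"claw":255},
    {"x":0,"y":0,"z":25,"rx":0,"ry":0,"rz":0,"claw":255},
    {"x":0,"y":0,"z":36,"rx":0,"ry":0,"rz":0,"claw":255},
    {"x":0,"y":0,"z":47,"rx":0,"ry":0,"rz":0,"claw":255},
    {"x":0,"y":0,"z":57,"rx":0,"ry":0,"rz":0,"claw":255},
    {"x":0,"y":0,"z":65,"rx":0,"ry":0,"rz":0,"claw":255},
    {"x":0,"y":0,"z":70,"rx":0,"ry":0,"rz":0,"claw":255},
    {"x":0,"y":0,"z":72,"rx":0,"ry":0,"rz":0,"claw":255},
    {"x":0,"y":0,"z":72,"rx":0,"ry":0,"rz":0,"claw":255},
  ],
)

```text
time_s: 21.38
position: [0.463, -0.2184, 0.1458]
tcp_rot: [[-0.993, -0.117, 0.0], [-0.117, 0.993, -0.0], [-0.0, -0.0, -1.0]]
force: [0.5, 0.9, -1.5]
opening: 0.258
grasp_force: 30.0
```

Call:
apply_moves(
  rows=[
    {"x":0,"y":0,"z":1,"rx":0,"ry":0,"rz":0,"claw":255},
    {"x":0,"y":0,"z":2,"rx":0,"ry":0,"rz":0,"claw":255},
    {"x":0,"y":0,"z":2.4,"rx":0,"ry":0,"rz":0,"claw":255},
    {"x":0,"y":0,"z":2.4,"rx":0,"ry":0,"rz":0,"claw":255},
  ],
)

```text
time_s: 21.88
position: [0.463, -0.2184, 0.1436]
tcp_rot: [[-0.993, -0.117, 0.0], [-0.117, 0.993, -0.0], [-0.0, -0.0, -1.0]]
force: [0.0, 0.7, 0.6]
opening: 0.254
grasp_force: 30.0
```

Call:
apply_moves(
  rows=[
    {"x":0,"y":0,"z":0,"rx":0,"ry":0,"rz":0,"claw":160},
    {"x":0,"y":0,"z":0,"rx":0,"ry":0,"rz":0,"claw":100},
    {"x":0,"y":0,"z":0,"rx":0,"ry":0,"rz":0,"claw":0},
    {"x":0,"y":0,"z":0,"rx":0,"ry":0,"rz":0,"claw":0},
    {"x":0,"y":0,"z":0,"rx":0,"ry":0,"rz":0,"claw":0},
    {"x":0,"y":0,"z":0,"rx":0,"ry":0,"rz":0,"claw":0},
    {"x":0,"y":0,"z":0,"rx":0,"ry":0,"rz":0,"claw":0},
  ],
)

```text
time_s: 22.75
position: [0.4629, -0.2184, 0.1433]
tcp_rot: [[-0.993, -0.117, 0.0], [-0.117, 0.993, -0.0], [-0.0, -0.0, -1.0]]
force: [0.4, 0.8, -0.0]
opening: 0.949
grasp_force: 0.0
```

Call:
apply_moves(
  rows=[
    {"x":0,"y":0,"z":-8,"rx":0,"ry":0,"rz":0,"claw":0},
    {"x":0,"y":0,"z":-22,"rx":0,"ry":0,"rz":0,"claw":0},
    {"x":0,"y":0,"z":-42,"rx":0,"ry":0,"rz":0,"claw":0},
    {"x":0,"y":0,"z":-65,"rx":0,"ry":0,"rz":0,"claw":0},
    {"x":0,"y":0,"z":-88,"rx":0,"ry":0,"rz":0,"claw":0},
    {"x":0,"y":0,"z":-105,"rx":0,"ry":0,"rz":0,"claw":0},
    {"x":0,"y":0,"z":-112,"rx":0,"ry":0,"rz":0,"claw":0},
    {"x":0,"y":0,"z":-114,"rx":0,"ry":0,"rz":0,"claw":0},
    {"x":0,"y":0,"z":-114,"rx":0,"ry":0,"rz":0,"claw":0},
    {"x":0,"y":0,"z":-114,"rx":0,"ry":0,"rz":0,"claw":0},
  ],
)

```text
time_s: 24.0
position: [0.4626, -0.2181, 0.2567]
tcp_rot: [[-0.993, -0.117, -0.001], [-0.117, 0.993, 0.001], [0.001, 0.001, -1.0]]
force: [-0.4, 0.1, -0.0]
opening: 0.997
grasp_force: 0.0
```

Run:
```python
from h import *
go(.4631,-.2183,.2276)
p=camera_params('wrist');im,d=capture('wrist');P=wcloud(d,p)
m=np.zeros(d.shape,bool);m[160:280,250:380]=1;m&=(P[...,2]>.168)&(P[...,2]<.2)
q=P[m];print(np.median(q,0),cv2.minAreaRect(q[:,:2].astype(np.float32)))
im,d=grab('side','s5');cv2.imwrite('pics/s5c.png',cv2.resize(im[180:330,180:380],None,fx=3,fy=3)[...,::-1])
```

```text
t 24.0 pos [ 0.4626 -0.2181  0.2567] F [-0.42  0.05 -0.03] M [ 0.01  0.01 -0.01] tilt [-0.0012  0.001  -1.    ] yawx -173.26 op 0.9971032332782908 gf 0.0
tool shift mm [-0.52 -0.3  29.09]
[ 0.46099525 -0.21913539  0.17355757] ((0.46184423565864563, -0.21911783516407013), (0.020932447165250778, 0.021259095519781113), 13.374980926513672)
```

View pics/s5c.png

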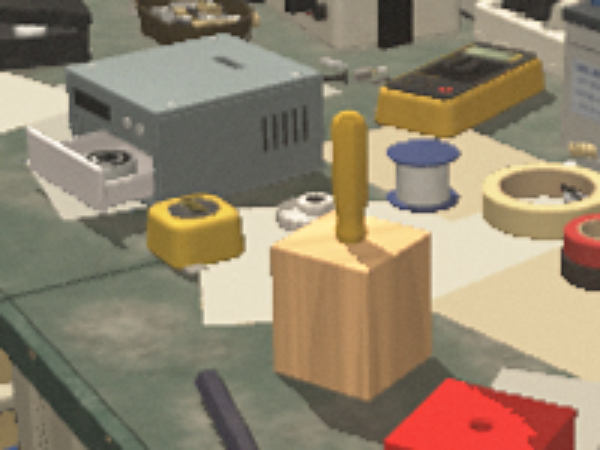

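The screwdriver stands home and upright in the pale block (handle at crop (350,175)), the tray is out at (100,165), and the bystanders look unmoved.

```bash
python3 -c "
from rig import hand_in; print(hand_in())"
```

```text
the job is handed in; nothing more can be done
None
```

The tray is out, the screwdriver is back upright and fully home in its block, the bystanders look unmoved, and the job is handed in at about 24 s with unit forces read at no more than about 6 N; no verdict came back.

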